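# Put the washed enamel dippers back on their rail

### The arm

A 6-joint arm with a two-finger parallel gripper is mounted at the origin on the work surface. World frame = base frame: x ahead of the robot, y to its left, z up, the work surface at z = 0. Lengths are in m, angles in rad, forces in N, time in s.
With the tool pointing down it reaches from about 0.325 to 0.775 m from the base axis. Payload 5.5 kg.
Tool frame: the origin (TCP) lies on the centre line of the jaws, within the pads' length; the fingertips stand 25 mm ahead of it and the grasp point (between the pads) lies 6 mm ahead of it (robot.nose_length is the distance from the TCP to the fingertips, in m); z points along the fingers, y is the line along which they close (so a half turn about z gives the same grasp; the last joint's range is limited). The gripper opens to 88 mm and grips with 3 to 60 N. Pads are 20 mm wide; open, the fingers measure 115 mm over their backs; the gripper's body (75 mm by 178 mm) begins 61 mm behind the grasp point.
Start: joints at [1.091, 0.091, 1.231, -0, 1.82, -0.057], TCP at [0.246, 0.547, 0.248] pointing down, gripper open.
Joint ranges: [-2.87, 2.87], [-0.86, 2.18], [0.17, 2.46], [-1.51, 4.65], [0.06, 2.69], [-2.65, 2.65]. Speed limits (rad/s): [2.57, 2.57, 3.01, 3.14, 3.14, 3.14].

### API

Orientations are given as [roll, pitch, yaw] about the fixed x, y, z axes, in that order (R = Rz(yaw) Ry(pitch) Rx(roll)).
In Python, from cell import robot, capture, calibration gives the robot as it stands. The module is installed in compiled form; this text tells all that it offers.
- The arm moves only by the shell command python3 -m jog 'ROWS' [FORCE]. ROWS is text: rows parted by semicolons, each of 5 numbers parted by spaces: the closure, from -1 (fully open) to 1 (shut), so that 0 is half open, then the shift along the tool's x, y, z in m, then the turn about the tool's z in degrees. In form: fingers x y z twist; .... A call has 1 to 12 rows; each row is the pose to reach, as a shift and turn from the pose commanded when the call began, along the tool's axes at that moment; what a row does not reach only later rows make up. A row lasts 1/8 s, in which the tool goes at most 62.5 mm and 10.7 degrees, less where a joint would pass 70% of its speed; a pose out of reach is approached as far as the arm can. A call with a gripper value outside its range is refused whole. The fingers move at their own pace and stop on an object; FORCE is the grip in N (left out, the last holds). Time passes only in rows, so rows that repeat a pose let the fingers close. It gives the time, the measured TCP pose, the force, the opening and the grip force at its end, in the units of the state.
- robot.observe(): the state, without advancing time (a new reading comes with each control period).
- capture(name): name is "scene" or "top" or "wrist"; returns (picture, depth): 420x560x3 uint8, red, green, blue; 420x560 float32, m along the optical axis (not along the pixel's ray), 0 where there is no reading.
- calibration(name): a dict with "fovy" (degrees; the focal length in pixels is half the picture's height over the tangent of half this angle, whatever the lens; pixels are square), "cx", "cy" (the principal point, pixels), "k1" (the pictures are not rectified: a ray, as slopes to the right and down, at radius r is drawn at 1 + k1 r^2 times it, then the intrinsics apply), "view" (4x4, takes a point from world to camera coordinates). Camera axes: x right, y down, z forward; pixel columns grow to the right and rows downward; lengths in m; the calibration is good to about 2 mm. A picture is of the moment at which its call begins: read the wrist's pose just before it. calibration takes no time and is no camera call; for the wrist camera it gives the pose at the moment of the call.
- robot.hand_in(): hands the job in; it is judged then, once.
The state is a dict: "t": time; "joint_positions": joint angles; "joint_vel": joint speeds; "joint_efforts": joint torques, N m; "eef_pos": TCP position; "tcp_rot": TCP orientation; "wrist_force": force on the tool from outside, world axes, zero at the start; "moment": the same for the moment, N m; "grip_width": finger opening in m; "finger_force": force on a finger pad.
Only numpy, scipy, OpenCV 4.12 (cv2) and the standard library are available. Lean on these libraries where they do the work, as an engineer would, in place of code of your own. Each camera call takes 0.05 s, during which the arm holds its last target. There are 200 camera calls.

### The job

Hang every dipper that has a sound hook back on the rail of the rack, the same way round as those already there, lowering each one into an empty place between its neighbours without knocking them off or shoving them along. Any dipper whose hook is pulled open or snapped off cannot hang: set it down gently, standing upright, in the wooden mending crate. Leave the mug beside the crate, the pepper mill and the jar standing where they are.

Things in the scene. Friction and masses are not known exactly. Their poses are not given: they have to be found in the camera images.
- rack: Fixed wooden rack: two uprights 650 mm apart, 240 mm tall, carrying a level round steel rail (10 mm thick, top at z 211 mm) and below it a backing lath (z 120 to 140 mm, face 9 mm nearer the robot than the rail's axis) that handles lean on. Origin: on the table under the rail's middle; y along the rail, z up, -x towards the robot. Cups hang on the -x side, hooks curling over the rail to +x.
- gap1 (a point): Top of the rail in the middle of empty place 1 of 4 (rack y = -210 mm), midway between two hanging dippers whose cups leave 80 mm clear for a 60 mm cup. Axes are the rack's. A dipper hung here has its own axes along the rack's, its origin 45 mm on the -x side of this point and 50 mm above the table.
- gap2 (a point): Top of the rail in the middle of empty place 2 of 4 (rack y = -70 mm), midway between two hanging dippers whose cups leave 80 mm clear for a 60 mm cup. Axes are the rack's. A dipper hung here has its own axes along the rack's, its origin 45 mm on the -x side of this point and 50 mm above the table.
- gap3 (a point): Top of the rail in the middle of empty place 3 of 4 (rack y = 70 mm), midway between two hanging dippers whose cups leave 80 mm clear for a 60 mm cup. Axes are the rack's. A dipper hung here has its own axes along the rack's, its origin 45 mm on the -x side of this point and 50 mm above the table.
- gap4 (a point): Top of the rail in the middle of empty place 4 of 4 (rack y = 210 mm), midway between two hanging dippers whose cups leave 80 mm clear for a 60 mm cup. Axes are the rack's. A dipper hung here has its own axes along the rack's, its origin 45 mm on the -x side of this point and 50 mm above the table.
- hung1: Dipper already hanging on the rail at rack y = -280 mm, of the same make as the sound ones (origin at the centre of the cup's underside). Loose: hooked over the rail, handle against the lath. To be left hanging.
- hung2: Dipper already hanging on the rail at rack y = -140 mm, of the same make as the sound ones (origin at the centre of the cup's underside). Loose: hooked over the rail, handle against the lath. To be left hanging.
- hung3: Dipper already hanging on the rail at rack y = 0 mm, of the same make as the sound ones (origin at the centre of the cup's underside). Loose: hooked over the rail, handle against the lath. To be left hanging.
- hung4: Dipper already hanging on the rail at rack y = 140 mm, of the same make as the sound ones (origin at the centre of the cup's underside). Loose: hooked over the rail, handle against the lath. To be left hanging.
- hung5: Dipper already hanging on the rail at rack y = 280 mm, of the same make as the sound ones (origin at the centre of the cup's underside). Loose: hooked over the rail, handle against the lath. To be left hanging.
- dipper1: Sound dipper (may be absent). White enamel cup, dark rim, 60 mm wide, 55 tall, flat base, 0.2 kg, on the table, with a tall dark strap handle whose top is a round hook (crook) with its leg pointing down. Origin: centre of the cup's underside, z up its axis. Strap 14 (y) x 4 mm, upright, on the cup's +x side (x 30 to 34 mm); crook curls to +x: over all x 30 to 60, top z 165, leg down to z 130 mm.
- dipper1_crook (a point): Underside of the top of dipper1's crook, where the rail goes: x 45, z 161 mm in the dipper's frame; axes as the dipper's. The crook is 22 mm wide inside, 30 mm outside, 14 mm along y.
- dipper2: Sound dipper (may be absent). White enamel cup, dark rim, 60 mm wide, 55 tall, flat base, 0.2 kg, on the table, with a tall dark strap handle whose top is a round hook (crook) with its leg pointing down. Origin: centre of the cup's underside, z up its axis. Strap 14 (y) x 4 mm, upright, on the cup's +x side (x 30 to 34 mm); crook curls to +x: over all x 30 to 60, top z 165, leg down to z 130 mm.
- dipper2_crook (a point): Underside of the top of dipper2's crook, where the rail goes: x 45, z 161 mm in the dipper's frame; axes as the dipper's. The crook is 22 mm wide inside, 30 mm outside, 14 mm along y.
- dipper3: Sound dipper (may be absent). White enamel cup, dark rim, 60 mm wide, 55 tall, flat base, 0.2 kg, on the table, with a tall dark strap handle whose top is a round hook (crook) with its leg pointing down. Origin: centre of the cup's underside, z up its axis. Strap 14 (y) x 4 mm, upright, on the cup's +x side (x 30 to 34 mm); crook curls to +x: over all x 30 to 60, top z 165, leg down to z 130 mm.
- dipper3_crook (a point): Underside of the top of dipper3's crook, where the rail goes: x 45, z 161 mm in the dipper's frame; axes as the dipper's. The crook is 22 mm wide inside, 30 mm outside, 14 mm along y.
- dipper4: Sound dipper (may be absent). White enamel cup, dark rim, 60 mm wide, 55 tall, flat base, 0.2 kg, on the table, with a tall dark strap handle whose top is a round hook (crook) with its leg pointing down. Origin: centre of the cup's underside, z up its axis. Strap 14 (y) x 4 mm, upright, on the cup's +x side (x 30 to 34 mm); crook curls to +x: over all x 30 to 60, top z 165, leg down to z 130 mm.
- dipper4_crook (a point): Underside of the top of dipper4's crook, where the rail goes: x 45, z 161 mm in the dipper's frame; axes as the dipper's. The crook is 22 mm wide inside, 30 mm outside, 14 mm along y.
- openhook: Spoilt dipper (may be absent). White enamel cup, dark rim, 60 mm wide, 55 tall, flat base, 0.2 kg, on the table, with a tall dark strap handle; its hook is pulled open and cannot hang. Origin: centre of the cup's underside, z up its axis. Strap 14 (y) x 4 mm, upright, on the cup's +x side (x 30 to 34 mm) to z 136 mm, then leaning out and up to its end at x 78, z 162 mm.
- nohook: Spoilt dipper (may be absent). White enamel cup, dark rim, 60 mm wide, 55 tall, flat base, 0.2 kg, on the table, with a tall dark strap handle; its hook has snapped off. Origin: centre of the cup's underside, z up its axis. Strap 14 (y) x 4 mm, upright, on the cup's +x side (x 30 to 34 mm), ending square at z 132 mm.
- crate: Open wooden crate for things to be mended, 222 mm (its x) by 122 mm (its y) outside and 42 mm high, walls and floor 6 mm thick; holds two dippers side by side along its x. Origin: centre of its underside. Loose, 0.9 kg.
- mug: Bystander beside the crate: large white ridged mug with a dark rim and a loop handle on its +y side, 82 mm diameter, 95 mm tall; origin at the centre of its underside.
- mill: Bystander: dark wooden pepper mill, 54 mm diameter, 136 mm tall; origin at the centre of its underside.
- jar: Bystander: amber glass jar with a steel lid, 72 mm diameter, 110 mm tall; origin at the centre of its underside.
Not all that is in view belongs to the job. Leave any green or purple look-alike of the dipper2 alone.

How it is judged:
By the outcome, as a careful person would: the job done as asked, in the order asked, and still so for the second after the job is handed in, with the robot touching nothing.
Of dipper1, dipper2, dipper3, dipper4 only 3 to 4 are there at a start; the rules pass over those that are not, and their reading is None.
Of openhook, nohook only 1 to 2 are there at a start; the rules pass over those that are not, and their reading is None.
At some moment in a run one of openhook, nohook, crate may be knocked a few centimetres aside while the robot is not near it.
It also fails if it takes over 210 s, if anything falls off the work surface, if the arm or the gripper's body presses on something with over 40 N, if the wrist force passes 120 N, or if a joint passes its speed limit or range.

## Working session

There is one attempt and no reset: what is moved stays moved. The work goes in short steps, Python scripts to look and compute and a shell command to move; the robot and the scene stay as the last step left them, time stands still between calls to the robot, and variables do not carry over. Pictures are saved under pics/ and viewed, at most 14 in all, crops included, and the job is handed in when it is done.

```bash
mkdir -p pics; cat > h.py <<'E'
import numpy as np, cv2
from cell import robot, capture, calibration
def snap(name,fn):
    c=calibration(name); p,d=capture(name)
    cv2.imwrite(f'pics/{fn}.png',p[:,:,::-1]); np.savez(f'pics/{fn}.npz',p=p,d=d,**{k:np.array(v) for k,v in c.items()})
def load(fn): return np.load(f'pics/{fn}.npz')
def world(z,uv,depth=None,plane=None):
    f=210/np.tan(np.radians(float(z['fovy']))/2); k=float(z['k1'])
    K=np.array([[f,0,float(z['cx'])],[0,f,float(z['cy'])],[0,0,1]])
    n=cv2.undistortPoints(np.array([[uv]],float),K,np.array([k,0,0,0,0]))[0,0]
    V=np.linalg.inv(z['view']); r=V[:3,:3]@[n[0],n[1],1]; o=V[:3,3]
    if plane is not None: return o+r*(plane-o[2])/r[2]
    if depth is None: depth=z['d'][int(round(uv[1])),int(round(uv[0]))]
    return o+r*depth
def cloud(z):
    h,w=z['d'].shape; v,u=np.mgrid[:h,:w]
    f=210/np.tan(np.radians(float(z['fovy']))/2); k=float(z['k1'])
    K=np.array([[f,0,float(z['cx'])],[0,f,float(z['cy'])],[0,0,1]])
    n=cv2.undistortPoints(np.stack([u,v],-1).reshape(-1,1,2).astype(float),K,np.array([k,0,0,0,0]))[:,0]
    d=z['d'].reshape(-1); V=np.linalg.inv(z['view'])
    P=(np.c_[n,np.ones(len(n))]*d[:,None])@V[:3,:3].T+V[:3,3]
    P[d==0]=np.nan
    return P.reshape(h,w,3)
E
python3 - <<'E'
from h import *
snap('scene','s1'); snap('top','t1')
print(robot.observe())
for n in('scene','top'): print(np.linalg.inv(calibration(n)['view']).round(2))
E
```

```text
{'t': 0.1, 'joint_positions': array([ 1.09130824e+00,  9.17989701e-02,  1.23175984e+00,  4.70637745e-05,
        1.81981712e+00, -5.67077483e-02]), 'joint_vel': array([-2.37256647e-04, -3.40740899e-04, -3.63303871e-03,  6.21498867e-04,
        4.37699649e-05,  1.25749740e-03]), 'joint_efforts': array([ 2.58410975e-03, -4.47854984e+01, -4.07571065e+01,  7.00620585e-02,
        2.84795609e-02, -9.83430391e-05]), 'eef_pos': array([0.24606665, 0.54697399, 0.24661388]), 'tcp_rot': array([-3.13981483e+00, -1.46630855e-04,  2.71882374e+00]), 'wrist_force': array([-0.33321007, -0.79797164,  0.19094079]), 'moment': array([-0.00532436,  0.02235008, -0.06956763]), 'finger_force': 0.0, 'grip_width': 0.0876190767941593}
[[-0.7   0.52 -0.5   1.21]
 [ 0.72  0.52 -0.46  0.8 ]
 [ 0.02 -0.68 -0.73  1.23]
 [ 0.    0.    0.    1.  ]]
[[-0.01 -0.99  0.12  0.34]
 [-1.    0.01 -0.    0.13]
 [ 0.   -0.12 -0.99  1.68]
 [ 0.    0.    0.    1.  ]]
```

View pics/s1.png

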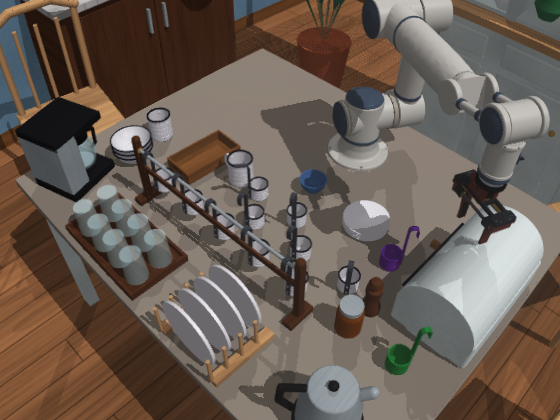

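View pics/t1.png

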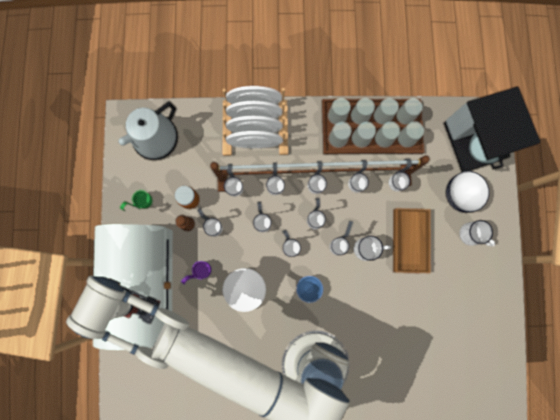

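```bash
python3 - <<'E'
from h import *
z=load('t1'); cv2.imwrite('pics/t1c.png',cv2.resize(z['p'][150:270,165:445,::-1],(800,343),interpolation=cv2.INTER_CUBIC))
z=load('s1'); cv2.imwrite('pics/s1c.png',cv2.resize(z['p'][130:340,130:400,::-1],(770,600),interpolation=cv2.INTER_CUBIC))
z=load('t1')
P=cloud(z)
for n,(a,b,c,d) in dict(all=(160,290,180,440)).items():
    Q=P[a:b,c:d].reshape(-1,3)
# rim centres
import sys
for n,uv in dict(d212=(212,227),d262=(262,222),d291=(291,247),d316=(316,219),d340=(340,246),mug=(370,247),crate=(412,240),mill=(186,223),jar=(187,197),h1=(233,186),h5=(400,182),railL=(222,168),railR=(420,162)).items():
    print(n,world(z,uv,plane=.055).round(3), world(z,uv).round(3))
E
```

```text
d212 [0.471 0.345 0.055] [0.475 0.351 0.005]
d262 [0.486 0.176 0.055] [ 0.491  0.177 -0.003]
d291 [0.4   0.079 0.055] [0.402 0.078 0.004]
d316 [ 0.494 -0.007  0.055] [ 0.498 -0.01   0.013]
d340 [ 0.401 -0.086  0.055] [ 0.404 -0.093  0.002]
mug [ 0.397 -0.187  0.055] [ 0.399 -0.198  0.003]
crate [ 0.418 -0.332  0.055] [ 0.42  -0.347  0.005]
mill [0.485 0.433 0.055] [0.482 0.426 0.095]
jar [0.574 0.431 0.055] [0.567 0.422 0.104]
h1 [0.61  0.274 0.055] [0.611 0.274 0.053]
h5 [ 0.618 -0.3    0.055] [ 0.619 -0.301  0.048]
railL [0.673 0.311 0.055] [0.641 0.295 0.209]
railR [ 0.688 -0.373  0.055] [ 0.653 -0.323  0.216]
```

View pics/t1c.png

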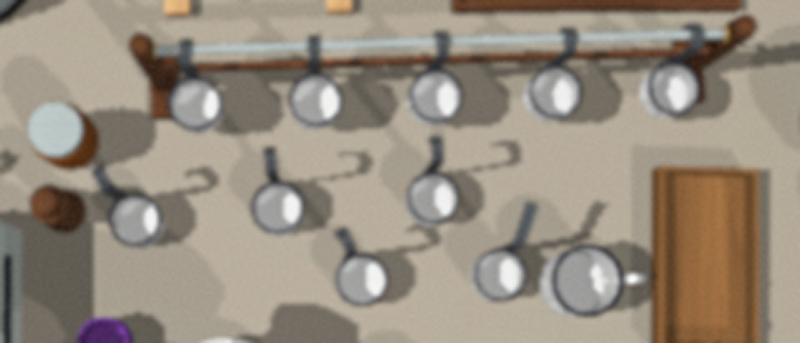

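View pics/s1c.png

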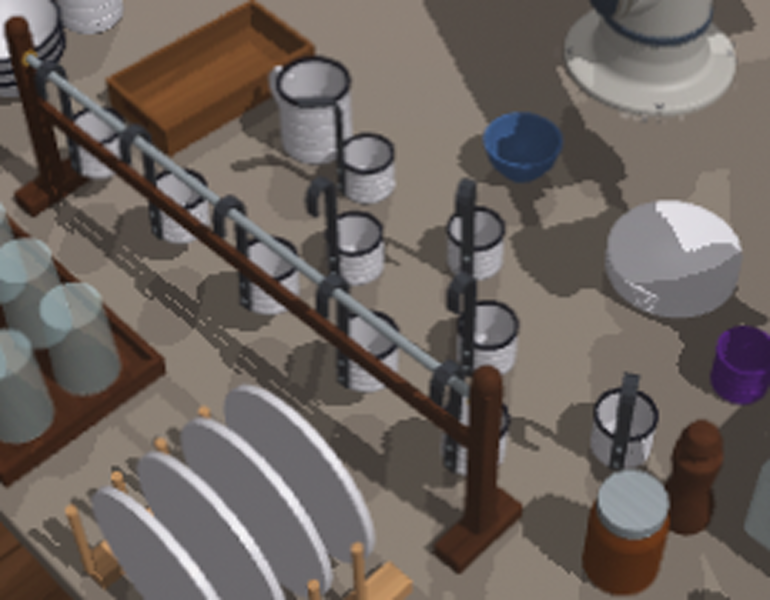

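The four dippers at top-image (212,226), (262,222), (291,246) and (316,218) look sound: each hook casts a curled shadow. The one at (340,245) looks open. The mug is at (370,247), the crate at (412,240), and the rack rail runs from (222,168) to (420,162).

```bash
cat >> h.py <<'E'
from scipy.spatial.transform import Rotation as R
def delta(xyz,yaw=None):
    s=robot.observe(); T=R.from_euler('xyz',s['tcp_rot'])
    d=T.inv().apply(np.array(xyz)-s['eef_pos'])
    y=0 if yaw is None else -np.degrees((yaw-s['tcp_rot'][2]+np.pi)%(2*np.pi)-np.pi)
    print('d',d.round(4),'twist',round(y,1)); return d,y
E
python3 -m jog '-1 0 0 -0.06 0;-1 0 0 -0.11 0;-1 -.322 -.291 -.11 -24.2;-1 -.322 -.291 -.11 -24.2;-1 -.322 -.291 -.11 -24.2;-1 -.322 -.291 -.11 -24.2;-1 -.322 -.291 -.11 -24.2;-1 -.322 -.291 -.11 -24.2;-1 -.322 -.291 -.11 -24.2;-1 -.322 -.291 -.11 -24.2;-1 -.322 -.291 -.11 -24.2'
python3 - <<'E'
from h import *
snap('wrist','w1'); z=load('w1'); print(np.linalg.inv(z['view']).round(3), z['fovy'], robot.observe()['eef_pos'],robot.observe()['tcp_rot'])
E
```

```text
t: 1.48
eef_pos: [0.4204, 0.1498, 0.3574]
tcp_rot: [3.141, -0.001, 3.14]
wrist_force: [-0.0, -0.5, 0.2]
grip_width: 0.0884
finger_force: 0.0
[[ 0.001  0.961  0.277  0.345]
 [ 1.    -0.001 -0.     0.149]
 [ 0.     0.277 -0.961  0.494]
 [ 0.     0.     0.     1.   ]] 66.12329314089612 [0.42012615 0.15048103 0.35746888] [ 3.14128346e+00 -5.34658023e-04 -3.14108141e+00]
```

View pics/w1.png

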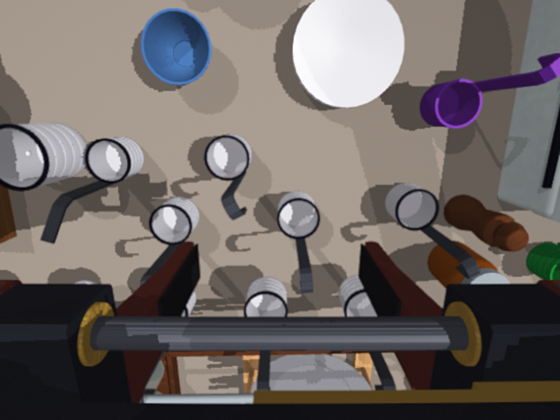

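```bash
cat >> h.py <<'E'
def dip(z,c,r=0.09,P=None):
    from scipy.optimize import least_squares
    P=cloud(z) if P is None else P
    Q=P.reshape(-1,3); Q=Q[np.isfinite(Q).all(1)]
    Q=Q[np.hypot(*(Q[:,:2]-np.array(c)[:2]).T)<r]
    k=Q[(Q[:,2]>.03)&(Q[:,2]<.06)&(np.hypot(*(Q[:,:2]-np.array(c)[:2]).T)<.042)]
    f=least_squares(lambda p:np.hypot(k[:,0]-p[0],k[:,1]-p[1])-.0295,c[:2],loss='soft_l1',f_scale=.002).x
    s=Q[(Q[:,2]>.063)]; 
    if len(s)==0: print(c,'rim',f.round(4),'no strap'); return
    print('rim',f.round(4),len(k))
    for a in np.arange(.06,.18,.015):
        b=s[(s[:,2]>a)&(s[:,2]<=a+.015)]
        if len(b)<3: continue
        m=np.median(b,0); print('  z%.3f'%a,len(b),m.round(3),'r %.3f az %.1f'%(np.hypot(*(m[:2]-f)),np.degrees(np.arctan2(m[1]-f[1],m[0]-f[0]))), 'rmax %.3f'%np.hypot(*(b[:,:2]-f).T).max())
E
python3 - <<'E'
from h import *
z=load('w1');P=cloud(z)
for c in [(.471,.345),(.486,.176),(.4,.079),(.494,-.007),(.401,-.086)]: dip(z,c,P=P)
E
```

```text
rim [0.473  0.3448] 931
  z0.060 161 [0.488 0.418 0.069] r 0.075 az 78.5 rmax 0.090
  z0.075 249 [0.486 0.417 0.084] r 0.074 az 79.7 rmax 0.090
  z0.090 515 [0.487 0.422 0.1  ] r 0.078 az 79.9 rmax 0.090
  z0.105 187 [0.495 0.42  0.117] r 0.078 az 73.4 rmax 0.090
  z0.120 501 [0.489 0.425 0.128] r 0.082 az 79.0 rmax 0.090
  z0.135 147 [0.501 0.363 0.143] r 0.033 az 33.7 rmax 0.089
  z0.150 350 [0.506 0.365 0.161] r 0.039 az 31.8 rmax 0.059
rim [0.4854 0.1758] 659
  z0.060 35 [0.516 0.179 0.069] r 0.031 az 5.4 rmax 0.033
  z0.075 41 [0.516 0.179 0.083] r 0.031 az 5.8 rmax 0.032
  z0.090 49 [0.516 0.178 0.097] r 0.031 az 4.8 rmax 0.034
  z0.105 55 [0.516 0.179 0.112] r 0.031 az 6.3 rmax 0.035
  z0.120 70 [0.516 0.177 0.129] r 0.031 az 3.1 rmax 0.081
  z0.135 89 [0.516 0.177 0.143] r 0.031 az 1.8 rmax 0.080
  z0.150 413 [0.52  0.177 0.162] r 0.034 az 1.3 rmax 0.090
  z0.165 14 [0.526 0.178 0.165] r 0.041 az 3.4 rmax 0.089
rim [0.3993 0.0783] 580
  z0.060 14 [0.426 0.095 0.068] r 0.031 az 32.5 rmax 0.034
  z0.075 20 [0.426 0.093 0.082] r 0.030 az 29.6 rmax 0.034
  z0.090 25 [0.426 0.094 
[... 557 characters left out ...]
4 -0.005  0.112] r 0.030 az 3.7 rmax 0.031
  z0.120 60 [ 0.525 -0.005  0.127] r 0.030 az 2.9 rmax 0.031
  z0.135 57 [ 0.525 -0.007  0.142] r 0.030 az -0.0 rmax 0.032
  z0.150 58 [ 0.526 -0.009  0.155] r 0.031 az -4.8 rmax 0.037
rim [ 0.4029 -0.0847] 1066
  z0.060 413 [ 0.393 -0.144  0.069] r 0.060 az -99.0 rmax 0.092
  z0.075 478 [ 0.394 -0.144  0.082] r 0.060 az -98.7 rmax 0.092
  z0.090 475 [ 0.4   -0.146  0.095] r 0.061 az -93.1 rmax 0.092
  z0.105 74 [ 0.432 -0.093  0.113] r 0.030 az -15.2 rmax 0.035
  z0.120 89 [ 0.433 -0.092  0.128] r 0.031 az -13.7 rmax 0.035
  z0.135 217 [ 0.437 -0.095  0.144] r 0.036 az -17.3 rmax 0.052
  z0.150 531 [ 0.46  -0.103  0.157] r 0.060 az -17.7 rmax 0.078
```

```bash

python3 -m jog '-1 -.05 -.05 -.06 20;-1 -.1 -.11 -.08 30;-1 -.1 -.15 -.08 90;-1 -.1 -.15 -.08 90;-1 -.1 -.15 -.08 90;-1 -.1 -.15 -.08 90;-1 -.1 -.15 -.08 90;-1 -.1 -.15 -.08 90;-1 -.1 -.15 -.08 90;-1 -.1 -.15 -.08 90;-1 -.1 -.15 -.08 90'
python3 -m jog '-1 0 0 0 90;-1 0 0 0 90;-1 0 0 0 90;-1 0 0 0 90;-1 0 0 0 90;-1 0 0 0 90;-1 0 0 0 90;-1 0 0 0 90;-1 0 0 0 90;-1 0 0 0 90'
cat >> h.py <<'E'
def top(z,c,P,r=.07,zmin=.152,zmax=.175):
    Q=P.reshape(-1,3); Q=Q[np.isfinite(Q).all(1)]
    t=Q[(Q[:,2]>zmin)&(Q[:,2]<zmax)&(np.hypot(*(Q[:,:2]-np.array(c)[:2]).T)<r)]
    if len(t)<10: print('few',len(t)); return
    (cx,cy),(w,h),a=cv2.minAreaRect((t[:,:2]*1000).astype(np.float32))
    print('top',c,len(t),'centre mm',round(cx,1),round(cy,1),'size',round(w,1),round(h,1),'ang',round(a,1),'zmax',t[:,2].max().round(3))
E
python3 - <<'E'
from h import *
snap('wrist','w2'); z=load('w2'); P=cloud(z); print(robot.observe()['eef_pos'],robot.observe()['tcp_rot'],robot.observe()['t'])
w1=load('w1');P1=cloud(w1)
for c in [(.473,.345),(.4854,.1758),(.3993,.0783),(.4949,-.0068),(.4029,-.0847)]:
    top(w1,c,P1); top(z,c,P)
Q=P.reshape(-1,3);Q=Q[np.isfinite(Q).all(1)]
q=Q[(Q[:,2]>.2085)&(Q[:,2]<.216)&(abs(Q[:,0]-.65)<.03)]
for y in np.arange(-.35,.35,.035):
    b=q[(q[:,1]>y)&(q[:,1]<=y+.035)]
    if len(b)>5: print(round(y,3),len(b),np.median(b,0).round(4),b[:,0].min().round(3),b[:,0].max().round(3))
E
```

```text
t: 2.9
eef_pos: [0.5204, 0.0008, 0.4376]
tcp_rot: [-3.142, -0.0, 1.574]
wrist_force: [0.3, 0.8, -0.1]
grip_width: 0.0881
finger_force: 0.0
t: 4.15
eef_pos: [0.5204, 0.0, 0.4376]
tcp_rot: [-3.142, 0.0, 0.002]
wrist_force: [-0.3, 0.5, 0.8]
grip_width: 0.0878
finger_force: 0.0
[ 5.20365573e-01 -4.44690897e-05  4.37655763e-01] [-3.14155603e+00 -5.72019963e-06  2.32150822e-03] 4.2
top (0.473, 0.345) 335 centre mm 510.8 368.1 size 29.3 15.0 ang 30.3 zmax 0.166
top (0.473, 0.345) 156 centre mm 512.0 363.0 size 13.6 30.0 ang 87.5 zmax 0.166
top (0.4854, 0.1758) 272 centre mm 529.4 180.1 size 26.5 14.0 ang 5.1 zmax 0.166
top (0.4854, 0.1758) 271 centre mm 530.4 180.4 size 28.4 14.8 ang 4.0 zmax 0.166
top (0.3993, 0.0783) 353 centre mm 439.1 97.7 size 27.7 14.5 ang 28.2 zmax 0.166
top (0.3993, 0.0783) 226 centre mm 439.6 99.4 size 27.5 15.1 ang 26.2 zmax 0.166
top (0.4949, -0.0068) 47 centre mm 526.8 -8.8 size 5.0 10.9 ang 36.3 zmax 0.162
top (0.4949, -0.0068) 241 centre mm 540.1 -4.3 size 28.5 13.9 ang 4.2 zmax 0.166
top (0.4029, -0.0847) 338 centre mm 456.3 -102.4 size 15.5 27.3 ang 72.0 zma
[... 222 characters left out ...]
02] 0.652 0.661
-0.21 284 [ 0.655  -0.1922  0.2101] 0.65 0.659
-0.175 510 [ 0.6531 -0.151   0.2115] 0.64 0.665
-0.14 257 [ 0.6543 -0.122   0.2101] 0.65 0.659
-0.105 281 [ 0.6532 -0.0873  0.21  ] 0.649 0.657
-0.07 274 [ 0.6522 -0.0521  0.2102] 0.647 0.657
-0.035 513 [ 0.6505 -0.0118  0.2116] 0.637 0.662
0.0 281 [0.6509 0.0182 0.2101] 0.646 0.655
0.035 280 [0.65   0.0522 0.21  ] 0.645 0.654
0.07 270 [0.6492 0.0869 0.2101] 0.645 0.654
0.105 503 [0.6477 0.1271 0.2119] 0.634 0.659
0.14 257 [0.6475 0.1583 0.2101] 0.643 0.652
0.175 273 [0.6466 0.1925 0.2102] 0.642 0.651
0.21 274 [0.646  0.2275 0.21  ] 0.641 0.651
0.245 517 [0.6447 0.2666 0.2117] 0.63 0.655
0.28 101 [0.6444 0.2892 0.2103] 0.64 0.649
```

View pics/w2.png

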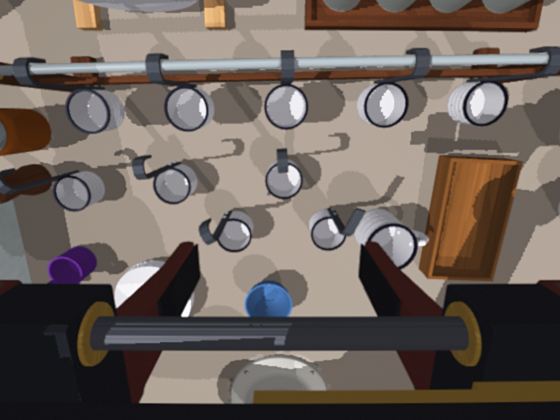

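```bash
python3 - <<'E'
from h import *
z=load('w2');P=cloud(z)
for y in (.268,.128,-.012,-.151,-.291): top(z,(.651-.022*y,y),P,r=.03,zmin=.213,zmax=.22)
Q=P.reshape(-1,3);Q=Q[np.isfinite(Q).all(1)]
# crate, wooden rims
q=Q[(Q[:,2]>.034)&(Q[:,2]<.046)&(abs(Q[:,0]-.41)<.16)&(abs(Q[:,1]+.335)<.1)]
print(cv2.minAreaRect((q[:,:2]*1000).astype(np.float32)),len(q),q[:,2].max())
q=Q[(Q[:,2]>.09)&(Q[:,2]<.1)&(abs(Q[:,0]-.4)<.06)&(abs(Q[:,1]+.19)<.06)]
print(cv2.minEnclosingCircle((q[:,:2]*1000).astype(np.float32)),len(q))
E
```

```text
top (0.645104, 0.268) 201 centre mm 643.1 270.7 size 16.5 15.9 ang 83.9 zmax 0.217
top (0.648184, 0.128) 202 centre mm 645.9 130.9 size 17.4 14.5 ang 0.6 zmax 0.217
top (0.6512640000000001, -0.012) 193 centre mm 649.6 -8.3 size 17.3 13.4 ang 0.7 zmax 0.216
top (0.6543220000000001, -0.151) 188 centre mm 650.7 -153.6 size 26.2 18.0 ang 72.3 zmax 0.217
top (0.657402, -0.291) 165 centre mm 657.0 -282.4 size 30.5 16.0 ang 61.3 zmax 0.216
((419.8524169921875, -321.8813171386719), (161.8856964111328, 223.5639190673828), 87.25666809082031) 2064 0.04519768060814611
((393.8793029785156, -181.44566345214844), 41.93032455444336) 370
```

```bash

python3 -m jog '0.1 -.009 -.06 0 -4.4;0.1 -.009 -.12 0.02 -4.4;0.1 -.0094 -.1785 .08 -4.4;0.1 -.0094 -.1785 .14 -4.4;0.1 -.0094 -.1785 .20 -4.4;0.1 -.0094 -.1785 .26 -4.4;0.1 -.0094 -.1785 .29 -4.4;0.1 -.0094 -.1785 .3197 -4.4;0.1 -.0094 -.1785 .3197 -4.4;1 -.0094 -.1785 .3197 -4.4;1 -.0094 -.1785 .3197 -4.4;1 -.0094 -.1785 .3197 -4.4' 40
python3 -m jog '1 0 0 0 0;1 0 0 0 0' 40
python3 -m jog '1 0 0 -.01 0;1 0 0 -.02 0;1 0 0 -.03 0;1 0 0 -.06 0;1 0 0 -.12 0;1 0 0 -.19 0;1 0 0 -.19 0'
python3 - <<'E'
from h import *
delta((.60,.0606,.308),.022)
snap('wrist','w3')
E
```

```text
t: 5.7
eef_pos: [0.5117, 0.1784, 0.1195]
tcp_rot: [-3.141, -0.002, 0.077]
wrist_force: [0.9, -1.6, -1.3]
grip_width: 0.0136
finger_force: 40.0
t: 5.95
eef_pos: [0.5118, 0.1783, 0.1194]
tcp_rot: [-3.141, -0.003, 0.076]
wrist_force: [-0.5, -0.0, 5.7]
grip_width: 0.0135
finger_force: 40.0
t: 6.82
eef_pos: [0.5119, 0.1784, 0.3146]
tcp_rot: [-3.14, -0.01, 0.076]
wrist_force: [0.3, 0.7, -2.1]
grip_width: 0.0139
finger_force: 40.0
d [0.0787 0.1242 0.0072] twist 3.1
```

View pics/w3.png

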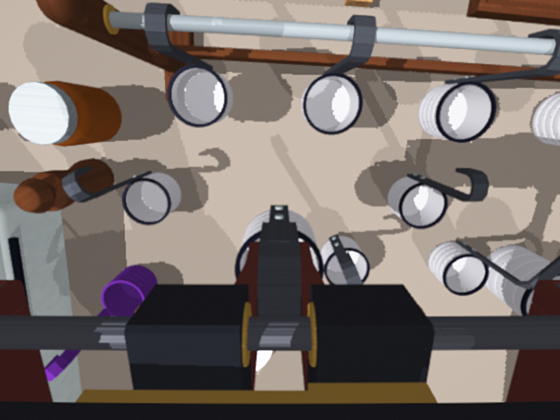

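The dipper is held by its strap (crook at (280,210)). The neighbouring dippers and the jar have not been touched.

```bash
cat >> h.py <<'E'
def held(z,tcp):
    # held dipper relative to TCP, in tool-yaw frame: rows of crook-top pts and rim pts
    P=cloud(z).reshape(-1,3); P=P[np.isfinite(P).all(1)]
    yaw=robot.observe()['tcp_rot'][2]; D=P-tcp; c,s=np.cos(yaw),np.sin(yaw)
    D=np.c_[c*D[:,0]+s*D[:,1],-s*D[:,0]+c*D[:,1],D[:,2]]
    t=D[(abs(D[:,1])<.02)&(D[:,0]>.012)&(D[:,0]<.05)&(D[:,2]>.03)&(D[:,2]<.06)]
    print('crook n',len(t),'xmin/max',t[:,0].min().round(4),t[:,0].max().round(4),'y',np.median(t[:,1]).round(4),'zmax',np.percentile(t[:,2],98).round(4))
    r=D[(np.hypot(D[:,0]+.026,D[:,1])<.04)&(D[:,2]>-.09)&(D[:,2]<-.045)]
    if len(r)>20: print('rim n',len(r),'x',r[:,0].min().round(4),r[:,0].max().round(4),'y',r[:,1].min().round(4),r[:,1].max().round(4),'z',np.percentile(r[:,2],[50,95]).round(4))
E
python3 - <<'E'
from h import *
held(load('w3'),robot.observe()['eef_pos'])
E
```

```text
crook n 3428 xmin/max 0.012 0.0348 y -0.0003 zmax 0.048
rim n 1208 x -0.0317 0.0114 y -0.0309 0.0305 z [-0.0681 -0.0615]
```

```bash

python3 -m jog '1 .025 .06 0 3.1;1 .049 .1219 0 3.1;1 .049 .1219 0 3.1;1 .08 .1243 0 3.1;1 .1092 .1265 0 3.1;1 .1092 .1265 .03 3.1;1 .1092 .1265 .065 3.1;1 .1092 .1265 .065 3.1;1 .1092 .1265 .065 3.1'
python3 - <<'E'
from h import *
snap('wrist','w4'); held(load('w4'),robot.observe()['eef_pos']); delta((.6304,.0606,.1695),.022)
z=load('w4');P=cloud(z).reshape(-1,3);P=P[np.isfinite(P).all(1)]
for y0,y1 in((.02,.04),(.085,.11)):
    q=P[(P[:,2]>.2085)&(P[:,2]<.214)&(abs(P[:,0]-.65)<.01)&(P[:,1]>y0)&(P[:,1]<y1)]; print(len(q),np.median(q,0) if len(q) else 0)
q=P[(P[:,2]>.205)&(P[:,2]<.214)&(abs(P[:,0]-.65)<.02)&(abs(P[:,1]-.06)<.06)];print(len(q), q.mean(0) if len(q) else 0)
E
```

```text
t: 8.0
eef_pos: [0.6294, 0.0608, 0.2435]
tcp_rot: [-3.141, 0.0, 0.023]
wrist_force: [-0.4, 0.7, -1.7]
grip_width: 0.0138
finger_force: 40.0
crook n 3347 xmin/max 0.012 0.0343 y -0.0002 zmax 0.0596
rim n 851 x -0.0321 0.0022 y -0.0309 0.0305 z [-0.0664 -0.065 ]
d [0.0005 0.0001 0.0752] twist 0.0
499 [0.65134073 0.03017676 0.21020071]
642 [0.64984403 0.09717515 0.2101841 ]
3534 [0.65122401 0.06063717 0.20958248]
```

View pics/w4.png

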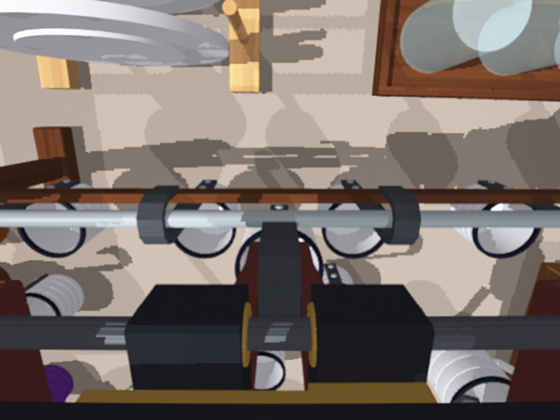

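The held hook sits just over the rail at (280,210). It is midway between the hung hooks at columns 158 and 398, so I'm lowering it.

```bash

python3 -m jog '1 .001 0 .015 0;1 .001 0 .03 0;1 .001 0 .045 0;1 .001 0 .06 0;1 .001 0 .068 0;1 .001 0 .072 0;1 .001 0 .072 0;1 .001 0 .072 0'
python3 -c "from h import *;delta((.6310,.0606,.1695),.022)"
```

```text
t: 9.05
eef_pos: [0.6308, 0.0604, 0.1716]
tcp_rot: [-3.142, -0.001, 0.022]
wrist_force: [0.2, 0.0, -1.3]
grip_width: 0.0136
finger_force: 40.0
d [ 0.0002 -0.0002  0.0021] twist 0.0
```

```bash

python3 -m jog '1 0 0 .0015 0;1 0 0 .003 0;1 0 0 .003 0;1 0 0 .003 0'
python3 -m jog '.62 0 0 0 0;.5 0 0 0 0;.35 0 0 0 0;.35 0 0 0 0' 10
python3 -m jog '.35 0 0 -.02 0;.35 0 0 -.06 0;.35 0 0 -.11 0;.35 -.04 0 -.16 0;.35 -.04 0 -.16 0;.35 -.04 0 -.16 0'
python3 - <<'E'
from h import *
snap('wrist','w5'); z=load('w5');P=cloud(z)
for y in (.271,.131,.061,-.009,-.149): top(z,(.651-.022*y,y),P,r=.025,zmin=.213,zmax=.22)
top(z,(.5108,.3681),P,r=.05)
print(robot.observe()['eef_pos'],robot.observe()['tcp_rot'])
E
```

```text
t: 9.55
eef_pos: [0.631, 0.0604, 0.1699]
tcp_rot: [-3.142, -0.003, 0.022]
wrist_force: [-2.9, -0.5, 6.6]
grip_width: 0.0136
finger_force: 40.0
t: 10.05
eef_pos: [0.6305, 0.0604, 0.1676]
tcp_rot: [3.142, 0.0, 0.022]
wrist_force: [-0.7, -0.1, 0.7]
grip_width: 0.0284
finger_force: 0.0
t: 10.8
eef_pos: [0.5907, 0.0595, 0.3292]
tcp_rot: [-3.142, -0.002, 0.022]
wrist_force: [0.9, 0.6, 0.5]
grip_width: 0.0289
finger_force: 0.0
top (0.645038, 0.271) 300 centre mm 643.5 270.3 size 14.5 15.9 ang 87.4 zmax 0.216
top (0.648118, 0.131) 360 centre mm 646.7 128.8 size 18.5 17.2 ang 85.7 zmax 0.217
top (0.6496580000000001, 0.061) 360 centre mm 647.4 60.4 size 16.7 13.2 ang 1.3 zmax 0.217
top (0.651198, -0.009) 375 centre mm 649.5 -0.3 size 16.7 31.2 ang 1.3 zmax 0.217
top (0.654278, -0.149) 360 centre mm 652.8 -148.9 size 15.7 17.4 ang 89.7 zmax 0.216
top (0.5108, 0.3681) 14 centre mm 504.7 356.9 size 4.3 2.3 ang 26.3 zmax 0.155
[0.59068286 0.05945346 0.32737589] [3.14154706e+00 7.21709253e-04 2.22544002e-02]
```

View pics/w5.png

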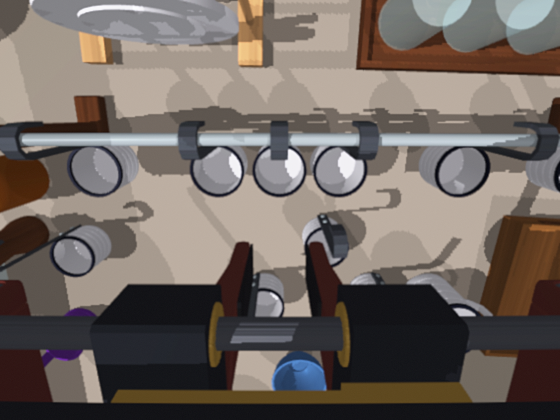

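```bash
python3 -c "
from h import *
delta((.5208,-.0056,.1185),.065)"
```

```text
d [-0.0712  0.0635  0.2089] twist -2.4
```

```bash

python3 -m jog '.1 -.035 .03 0 -2.4;.1 -.0712 .0635 0 -2.4;.1 -.0712 .0635 .03 -2.4;.1 -.0712 .0635 .08 -2.4;.1 -.0712 .0635 .14 -2.4;.1 -.0712 .0635 .18 -2.4;.1 -.0712 .0635 .209 -2.4;.1 -.0712 .0635 .209 -2.4;1 -.0712 .0635 .209 -2.4;1 -.0712 .0635 .209 -2.4;1 -.0712 .0635 .209 -2.4;1 -.0712 .0635 .209 -2.4' 40
python3 -m jog '1 0 0 0 0;1 0 0 -.01 0;1 0 0 -.02 0;1 0 0 -.03 0;1 0 0 -.06 0;1 0 0 -.12 0;1 0 0 -.19 0;1 0 0 -.19 0;1 0 0 -.19 0' 40
python3 - <<'E'
from h import *
o=robot.observe(); print(o['eef_pos']);snap('wrist','w6'); held(load('w6'),o['eef_pos'])
for t in [(.575,-.0794,.308),(.6336,-.0794,.308),(.6336,-.0794,.244)]: delta(t,.022)
E
```

```text
t: 12.35
eef_pos: [0.5215, -0.0056, 0.1203]
tcp_rot: [3.141, -0.002, 0.064]
wrist_force: [-0.8, -0.0, 3.3]
grip_width: 0.0135
finger_force: 40.0
t: 13.48
eef_pos: [0.521, -0.0056, 0.3091]
tcp_rot: [3.142, -0.001, 0.064]
wrist_force: [-0.0, -1.2, -2.8]
grip_width: 0.0137
finger_force: 40.0
[ 0.52095877 -0.0056045   0.3091006 ]
crook n 3189 xmin/max 0.012 0.034 y -0.0003 zmax 0.0444
rim n 1072 x -0.0329 0.0097 y -0.0314 0.0299 z [-0.0689 -0.0648]
d [ 0.0495  0.0772 -0.0007] twist 2.4
d [ 0.108   0.0809 -0.0009] twist 2.4
d [0.1081 0.0809 0.0631] twist 2.4
```

```bash

python3 -m jog '1 .025 .04 0 2.4;1 .0495 .0772 0 2.4;1 .0495 .0772 0 2.4;1 .08 .079 0 2.4;1 .109 .081 0 2.4;1 .109 .081 0.02 2.4;1 .109 .081 .045 2.4;1 .109 .081 .065 2.4;1 .109 .081 .065 2.4;1 .109 .081 .08 2.4'
python3 -m jog '1 0 0 .015 0;1 0 0 .03 0;1 0 0 .045 0;1 0 0 .054 0;1 0 0 .058 0;1 0 0 .06 0;1 0 0 .06 0;1 0 0 .06 0'
python3 -c "
from h import *
delta((.6345,-.0794,.170),.022)"
```

```text
t: 14.78
eef_pos: [0.6351, -0.079, 0.2303]
tcp_rot: [3.141, -0.003, 0.023]
wrist_force: [-0.2, 0.5, -0.7]
grip_width: 0.014
finger_force: 40.0
t: 15.78
eef_pos: [0.635, -0.0795, 0.171]
tcp_rot: [3.141, -0.002, 0.022]
wrist_force: [-4.3, 0.6, 6.0]
grip_width: 0.0138
finger_force: 40.0
d [-0.0005 -0.0001  0.001 ] twist 0.0
```

Contact with the rail; releasing it.

```bash

python3 -m jog '.62 0 0 0 0;.5 0 0 0 0;.35 0 0 0 0;.35 0 0 0 0' 10
python3 -m jog '.35 0 0 -.02 0;.35 0 0 -.06 0;.35 0 0 -.11 0;.35 -.04 0 -.14 0;.35 -.08 0 -.14 0;.35 -.1 0 -.14 0;.35 -.1 0 -.14 0'
python3 - <<'E'
from h import *
snap('wrist','w7'); z=load('w7');P=cloud(z)
for y in (.131,.061,-.009,-.079,-.149,-.289): top(z,(.651-.022*y,y),P,r=.022,zmin=.213,zmax=.22)
top(z,(.4393,.098),P,r=.045)
w=load('w2');print('dip in w2'); dip(w,(.3993,.0783),r=.07)
delta((.4395-.0193*np.cos(.48),.0985-.0193*np.sin(.48),.1185),.48)
E
```

```text
t: 16.27
eef_pos: [0.6348, -0.0794, 0.1686]
tcp_rot: [-3.142, 0.0, 0.022]
wrist_force: [0.3, -0.3, -0.1]
grip_width: 0.0285
finger_force: 0.0
t: 17.15
eef_pos: [0.5342, -0.0817, 0.3117]
tcp_rot: [3.141, -0.004, 0.022]
wrist_force: [-0.3, -0.9, 0.1]
grip_width: 0.0288
finger_force: 0.0
few 0
top (0.6496580000000001, 0.061) 498 centre mm 647.5 60.0 size 17.4 14.9 ang 4.0 zmax 0.216
top (0.651198, -0.009) 485 centre mm 649.3 -9.2 size 16.5 14.6 ang 2.4 zmax 0.217
top (0.652738, -0.079) 490 centre mm 650.4 -79.4 size 17.2 13.5 ang 0.8 zmax 0.217
top (0.654278, -0.149) 484 centre mm 651.8 -149.1 size 18.0 14.8 ang 1.0 zmax 0.217
few 0
top (0.4393, 0.098) 424 centre mm 439.9 98.2 size 29.0 14.7 ang 27.3 zmax 0.165
dip in w2
rim [0.4001 0.0789] 457
  z0.060 16 [0.43  0.092 0.069] r 0.032 az 24.3 rmax 0.033
  z0.075 24 [0.43  0.091 0.084] r 0.032 az 22.4 rmax 0.033
  z0.090 23 [0.429 0.091 0.097] r 0.032 az 21.9 rmax 0.033
  z0.105 27 [0.43  0.092 0.112] r 0.032 az 23.9 rmax 0.033
  z0.120 39 [0.431 0.094 0.129] r 0.034 az 25.7 rmax 0.059
  z0.135 49 [0.451 0.099 0.143] r 0.055 az 21.1 rmax 0.059
  z0.150 225 [0.442 0.099 0.162] r 0.047 az 26.1 rmax 0.059
  z0.165 9 [0.439 0.099 0.165] r 0.044 az 27.4 rmax 0.047
d [-0.1092 -0.1738  0.1919] twist -26.2
```

```bash

python3 -m jog '.1 -.03 -.05 0 -10;.1 -.07 -.1 0 -20;.1 -.1092 -.15 0 -26;.1 -.1092 -.1736 0.03 -26;.1 -.1092 -.1736 .08 -26;.1 -.1092 -.1736 .13 -26;.1 -.1092 -.1736 .17 -26;.1 -.1092 -.1736 .192 -26;.1 -.1092 -.1736 .192 -26;1 -.1092 -.1736 .192 -26;1 -.1092 -.1736 .192 -26;1 -.1092 -.1736 .192 -26' 40
python3 -m jog '1 0 0 0 0;1 0 0 0 0;1 0 0 -.01 0;1 0 0 -.02 0;1 0 0 -.03 0;1 0 0 -.06 0;1 0 0 -.12 0;1 0 0 -.19 0;1 0 0 -.19 0;1 0 0 -.19 0' 40
python3 - <<'E'
from h import *
o=robot.observe(); print(o['eef_pos']);snap('wrist','w8'); held(load('w8'),o['eef_pos'])
for t in [(.575,-.218,.308),(.6370,-.2194,.308),(.6370,-.2194,.230)]: delta(t,.022)
E
```

```text
t: 18.7
eef_pos: [0.4223, 0.0896, 0.118]
tcp_rot: [3.141, -0.002, 0.476]
wrist_force: [-0.2, -1.5, -2.6]
grip_width: 0.0138
finger_force: 40.0
t: 19.95
eef_pos: [0.4219, 0.0895, 0.3068]
tcp_rot: [3.141, -0.0, 0.476]
wrist_force: [0.4, 0.1, -1.9]
grip_width: 0.0135
finger_force: 40.0
[0.42192243 0.08947502 0.30681431]
crook n 3328 xmin/max 0.012 0.035 y -0.0008 zmax 0.0468
rim n 1153 x -0.0331 0.0101 y -0.031 0.0303 z [-0.0687 -0.0625]
d [-0.0045  0.3436 -0.003 ] twist 26.0
d [ 0.0499  0.3732 -0.0031] twist 26.0
d [0.0501 0.3733 0.0749] twist 26.0
```

```bash

python3 -m jog '1 0 .06 0 5;1 0 .12 0 12;1 0 .18 0 20;1 -.0045 .24 0 26;1 -.0045 .30 0 26;1 -.0045 .3436 0 26;1 -.0045 .3436 0 26;1 .02 .357 0 26;1 .0497 .3732 0 26;1 .0497 .3732 0 26;1 .0497 .3732 .03 26;1 .0497 .3732 .05 26'
python3 - <<'E'
from h import *
o=robot.observe();snap('wrist','w9'); held(load('w9'),o['eef_pos']); z=load('w9');P=cloud(z)
for y in (-.149,-.289): top(z,(.651-.022*y,y),P,r=.022,zmin=.213,zmax=.22)
delta((.6368,-.2194,.168),.022)
E
```

```text
t: 21.5
eef_pos: [0.6357, -0.2184, 0.255]
tcp_rot: [-3.14, 0.003, 0.023]
wrist_force: [0.4, 0.1, -2.1]
grip_width: 0.0139
finger_force: 40.0
crook n 3410 xmin/max 0.012 0.0351 y -0.0007 zmax 0.0468
rim n 967 x -0.0329 0.0083 y -0.0308 0.0304 z [-0.0644 -0.0625]
top (0.654278, -0.149) 615 centre mm 652.8 -149.2 size 15.3 17.2 ang 89.9 zmax 0.217
top (0.657358, -0.289) 597 centre mm 655.9 -288.8 size 16.7 14.5 ang 1.7 zmax 0.217
d [0.0022 0.0015 0.0838] twist 0.1
```

```bash

python3 -m jog '1 0 .0005 .02 0;1 0 .0005 .04 0;1 0 .0005 .055 0;1 0 .0005 .07 0;1 0 .0005 .08 0;1 0 .0005 .087 0;1 0 .0005 .09 0;1 0 .0005 .09 0;1 0 0.0005 .09 0'
python3 -c "
from h import *
delta((.6368,-.2194,.168),.022)"
```

```text
t: 22.68
eef_pos: [0.6372, -0.22, 0.1687]
tcp_rot: [3.141, -0.002, 0.022]
wrist_force: [-3.9, 1.4, 5.5]
grip_width: 0.0136
finger_force: 40.0
d [-0.0004 -0.0007  0.0007] twist 0.0
```

```bash

python3 -m jog '.62 0 0 0 0;.5 0 0 0 0;.35 0 0 0 0;.35 0 0 0 0' 10
python3 -m jog '.35 0 0 -.02 0;.35 0 0 -.06 0;.35 0 0 -.11 0;.35 -.04 -.04 -.16 0;.35 -.08 -.1 -.2 0;.35 -.12 -.16 -.2 0;.35 -.14 -.22 -.2 0;.35 -.16 -.28 -.2 -5;.35 -.16 -.34 -.2 -15;.35 -.16 -.4 -.2 -27;.35 -.16 -.46 -.2 -27;.35 -.16 -.46 -.2 -27'
python3 - <<'E'
from h import *
print(robot.observe()['eef_pos'])
snap('wrist','w10'); z=load('w10');P=cloud(z)
top(z,(.5108,.3681),P,r=.04); dip(z,(.473,.345),r=.055)
Q=P.reshape(-1,3);Q=Q[np.isfinite(Q).all(1)]
for n,c,r,h in(('mill',(.487,.425),.05,.09),('jar',(.567,.425),.05,.09)):
    q=Q[(Q[:,2]>h)&(Q[:,2]<.145)&(np.hypot(Q[:,0]-c[0],Q[:,1]-c[1])<r)]
    if len(q): print(n,cv2.minEnclosingCircle((q[:,:2]*1000).astype(np.float32)),len(q))
delta((.4941,.3583,.1185),.53)
E
```

```text
t: 23.18
eef_pos: [0.637, -0.22, 0.1666]
tcp_rot: [-3.141, 0.0, 0.022]
wrist_force: [-1.1, 0.5, -0.3]
grip_width: 0.0283
finger_force: 0.0
t: 24.68
eef_pos: [0.4657, 0.2392, 0.3686]
tcp_rot: [-3.141, -0.002, 0.497]
wrist_force: [0.1, 0.1, 0.2]
grip_width: 0.0282
finger_force: 0.0
[0.46573826 0.23918188 0.36861404]
top (0.5108, 0.3681) 445 centre mm 511.9 368.5 size 29.1 14.7 ang 30.0 zmax 0.166
rim [0.4738 0.3448] 602
  z0.060 10 [0.503 0.356 0.066] r 0.032 az 21.4 rmax 0.034
  z0.075 9 [0.505 0.356 0.084] r 0.033 az 19.7 rmax 0.034
  z0.090 17 [0.502 0.356 0.099] r 0.031 az 21.8 rmax 0.034
  z0.105 17 [0.503 0.356 0.111] r 0.032 az 21.3 rmax 0.034
  z0.120 16 [0.503 0.356 0.129] r 0.032 az 20.3 rmax 0.034
  z0.135 25 [0.503 0.357 0.142] r 0.032 az 22.4 rmax 0.034
  z0.150 379 [0.51  0.367 0.163] r 0.042 az 31.3 rmax 0.054
  z0.165 14 [0.51  0.369 0.165] r 0.044 az 33.9 rmax 0.050
mill ((489.44500732421875, 437.8721923828125), 22.964820861816406) 1486
jar ((574.033447265625, 430.82501220703125), 31.683319091796875) 2255
d [ 0.0806 -0.0888  0.2498] twist -1.8
```

View pics/w10.png

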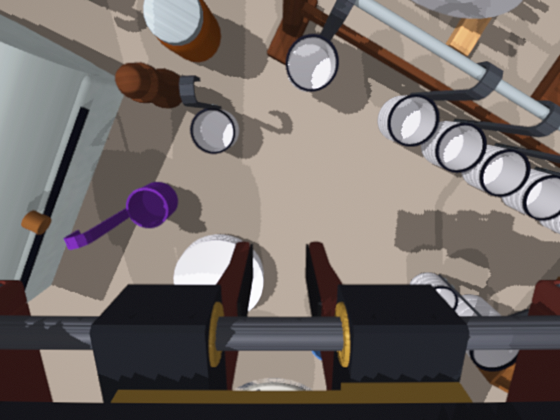

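The d212 hook is a round crook at (188,90), so that dipper is sound. The mill is clear of the grasp.

```bash

python3 -m jog '.35 .04 -.045 0 -2;.35 .0814 -.0888 0 -2;.35 .0814 -.0888 0 -2;.35 .0814 -.0888 .06 -2;.35 .0814 -.0888 .12 -2;.35 .0814 -.0888 .18 -2;.35 .0814 -.0888 .22 -2;.35 .0814 -.0888 .25 -2;.35 .0814 -.0888 .25 -2;1 .0814 -.0888 .25 -2;1 .0814 -.0888 .25 -2;1 .0814 -.0888 .25 -2' 40
python3 -m jog '1 0 0 0 0;1 0 0 0 0;1 0 0 -.01 0;1 0 0 -.02 0;1 0 0 -.03 0;1 0 0 -.06 0;1 0 0 -.12 0;1 0 0 -.19 0;1 0 0 -.19 0;1 0 0 -.19 0' 40
python3 - <<'E'
from h import *
o=robot.observe(); print(o['eef_pos']);snap('wrist','w11'); held(load('w11'),o['eef_pos'])
for t in [(.565,.2006,.308),(.6277,.2006,.308),(.6277,.2006,.255),(.6277,.2006,.168)]: delta(t,.022)
E
```

```text
t: 26.22
eef_pos: [0.4977, 0.3535, 0.12]
tcp_rot: [3.141, -0.005, 0.528]
wrist_force: [0.2, -0.7, 6.3]
grip_width: 0.0131
finger_force: 39.8
t: 27.48
eef_pos: [0.4965, 0.3532, 0.3072]
tcp_rot: [-3.142, -0.001, 0.528]
wrist_force: [0.5, -0.2, -2.0]
grip_width: 0.0131
finger_force: 39.8
[0.49653117 0.35322452 0.30715673]
crook n 3439 xmin/max 0.012 0.0385 y -0.0032 zmax 0.0448
rim n 1005 x -0.0367 0.0139 y -0.0257 0.035 z [-0.0667 -0.0642]
d [-0.0175  0.1663 -0.0028] twist 29.0
d [ 0.0366  0.1979 -0.0029] twist 29.0
d [0.0368 0.1979 0.0501] twist 29.0
d [0.037  0.1979 0.1371] twist 29.0
```

```bash
python3 - <<'E'
from h import *
z=load('w11');P=cloud(z).reshape(-1,3);P=P[np.isfinite(P).all(1)]
o=robot.observe();D=P-o['eef_pos'];y=o['tcp_rot'][2];c,s=np.cos(y),np.sin(y)
D=np.c_[c*D[:,0]+s*D[:,1],-s*D[:,0]+c*D[:,1],D[:,2]]
for sel in ((D[:,2]>.036)&(D[:,2]<.05),(D[:,2]>.03)&(D[:,2]<.05)):
    t=D[sel&(abs(D[:,1])<.025)&(D[:,0]>.0)&(D[:,0]<.05)]
    print(cv2.minAreaRect((t[:,:2]*1000).astype(np.float32)),len(t))
from scipy.optimize import least_squares
k=D[(D[:,2]>-.068)&(D[:,2]<-.06)&(np.hypot(D[:,0]+.022,D[:,1]-.004)<.045)]
print(len(k),least_squares(lambda p:np.hypot(k[:,0]-p[0],k[:,1]-p[1])-.0295,(-.022,.004),loss='soft_l1',f_scale=.002).x)
E
```

```text
((18.9914493560791, -0.6248779296875), (20.933794021606445, 37.906280517578125), 88.25192260742188) 3293
((19.668109893798828, -0.5805749893188477), (22.355716705322266, 38.84447479248047), 89.76011657714844) 3877
542 [-0.02135974  0.00409637]
```

The grasp missed by about 6 mm and the strap is held at the pads' edge. I'll set the dipper down in the open and take it again.

```bash
python3 -c "
from h import *
delta((.49,.22,.121),.528);delta((.49,.22,.121),.65)"
```

```text
d [-0.072   0.1117  0.1844] twist 0.0
d [-0.072   0.1117  0.1844] twist -7.0
```

```bash

python3 -m jog '1 -.03 .05 0 0;1 -.072 .1117 0 0;1 -.072 .1117 0 0;1 -.072 .1117 0.05 0;1 -.072 .1117 0.1 0;1 -.072 .1117 0.14 0;1 -.072 .1117 0.165 0;1 -.072 .1117 0.178 0;1 -.072 .1117 0.186 0;1 -.072 .1117 0.186 0;1 -.072 .1117 0.186 0'
python3 -m jog '1 0 0 .001 0;.62 0 0 .001 0;.4 0 0 .001 0;.1 0 0 .001 0;.1 0 0 .001 0' 10
python3 -m jog '.1 0 0 -.05 0;.1 0 0 -.11 0;.1 0 0 -.16 0;.1 -.06 0 -.2 0;.1 -.06 0 -.2 0;.1 -.06 0 -.2 0'
python3 - <<'E'
from h import *
o=robot.observe(); print(o['eef_pos'])
snap('wrist','w12'); z=load('w12');P=cloud(z)
c=o['eef_pos']+[.06,.02,0]
top(z,c[:2],P,r=.07); dip(z,(c[0]-.02,c[1]-.01),r=.07)
E
```

```text
t: 28.9
eef_pos: [0.4909, 0.2206, 0.1218]
tcp_rot: [3.141, -0.001, 0.528]
wrist_force: [-0.1, 0.2, -1.7]
grip_width: 0.0134
finger_force: 39.8
t: 29.52
eef_pos: [0.4906, 0.2204, 0.1201]
tcp_rot: [3.142, -0.0, 0.528]
wrist_force: [0.9, -0.3, -0.1]
grip_width: 0.039
finger_force: 0.0
t: 30.28
eef_pos: [0.4388, 0.1901, 0.3202]
tcp_rot: [3.141, -0.002, 0.528]
wrist_force: [0.1, -0.3, -0.6]
grip_width: 0.0395
finger_force: 0.0
[0.43881749 0.1901074  0.32020836]
top [0.49881749 0.2101074 ] 531 centre mm 511.5 229.7 size 29.0 14.0 ang 21.4 zmax 0.166
rim [0.4698 0.2139] 407
  z0.135 3 [0.498 0.228 0.149] r 0.031 az 26.5 rmax 0.060
  z0.150 532 [0.511 0.23  0.162] r 0.044 az 20.6 rmax 0.060
  z0.165 16 [0.509 0.231 0.165] r 0.043 az 23.6 rmax 0.049
```

```bash
python3 -c "
from h import *
delta((.4935,.2227,.1185),.373)"
```

```text
d [ 0.0636 -0.0005  0.2003] twist 8.9
```

```bash

python3 -m jog '.1 .0636 0 0 8.9;.1 .0636 0 0 8.9;.1 .0636 0 0.05 8.9;.1 .0636 0 .1 8.9;.1 .0636 0 .15 8.9;.1 .0636 -.0005 .18 8.9;.1 .0636 -.0005 .2005 8.9;.1 .0636 -.0005 .2005 8.9'
python3 -m jog '.1 0 0 0 0;1 0 0 0 0;1 0 0 0 0;1 0 0 0 0;1 0 0 0 0;1 0 0 -.01 0;1 0 0 -.02 0;1 0 0 -.05 0;1 0 0 -.11 0;1 0 0 -.17 0;1 0 0 -.19 0;1 0 0 -.19 0' 40
python3 - <<'E'
from h import *
o=robot.observe(); print(o['eef_pos']);snap('wrist','w13'); held(load('w13'),o['eef_pos'])
for t in [(.565,.2006,.308),(.6276,.2006,.308),(.6276,.2006,.255),(.6276,.2006,.168)]: delta(t,.022)
E
```

```text
t: 31.32
eef_pos: [0.4925, 0.2223, 0.1176]
tcp_rot: [-3.142, 0.003, 0.374]
wrist_force: [0.8, 0.3, -0.6]
grip_width: 0.0392
finger_force: 0.0
t: 32.83
eef_pos: [0.4939, 0.2228, 0.3122]
tcp_rot: [3.141, -0.005, 0.373]
wrist_force: [-0.5, -0.7, -2.5]
grip_width: 0.014
finger_force: 40.0
[0.49389351 0.22277407 0.31219898]
crook n 3187 xmin/max 0.012 0.0347 y -0.0004 zmax 0.0449
rim n 1101 x -0.0318 0.0107 y -0.0313 0.0304 z [-0.0678 -0.0645]
d [0.0585 0.0466 0.0019] twist 20.1
d [0.1168 0.0694 0.002 ] twist 20.1
d [0.1167 0.0694 0.055 ] twist 20.1
d [0.1166 0.0694 0.142 ] twist 20.1
```

```bash

python3 -m jog '1 .03 .03 0 10;1 .0585 .0466 0 20.1;1 .0585 .0466 0 20.1;1 .09 .059 0 20.1;1 .1168 .0694 0 20.1;1 .1168 .0694 0 20.1;1 .1168 .0694 .03 20.1;1 .1168 .0694 .055 20.1;1 .1168 .0694 .055 20.1;1 .1168 .0694 .055 20.1'
python3 - <<'E'
from h import *
o=robot.observe(); print(o['eef_pos']);snap('wrist','w14'); held(load('w14'),o['eef_pos']); z=load('w14');P=cloud(z)
for y in (.271,.131): top(z,(.651-.022*y,y),P,r=.022,zmin=.213,zmax=.22)
delta((.6275,.2006,.168),.022)
E
```

```text
t: 34.12
eef_pos: [0.6269, 0.2008, 0.2558]
tcp_rot: [-3.141, -0.001, 0.023]
wrist_force: [-0.2, 0.0, -1.7]
grip_width: 0.0135
finger_force: 40.0
[0.62686664 0.20081083 0.2557801 ]
crook n 3301 xmin/max 0.012 0.0348 y -0.0003 zmax 0.0448
rim n 907 x -0.0314 0.0028 y -0.0311 0.0305 z [-0.0661 -0.0645]
top (0.645038, 0.271) 591 centre mm 643.3 270.6 size 17.3 14.7 ang 1.0 zmax 0.217
top (0.648118, 0.131) 613 centre mm 646.4 131.1 size 14.8 17.3 ang 89.6 zmax 0.216
d [0.     0.0003 0.0884] twist 0.1
```

```bash

python3 -m jog '1 0 0 .02 0;1 0 0 .04 0;1 0 0 .055 0;1 0 0 .07 0;1 0 0 .08 0;1 0 0 .085 0;1 0 0 .088 0;1 0 0 .088 0;1 0 0 .088 0'

```

```text
t: 35.3
eef_pos: [0.6278, 0.2006, 0.1705]
tcp_rot: [-3.141, -0.004, 0.022]
wrist_force: [-6.2, -1.6, 9.4]
grip_width: 0.0141
finger_force: 40.0
```

```bash

python3 -m jog '.62 0 0 0 0;.5 0 0 0 0;.35 0 0 0 0;.35 0 0 0 0' 10
python3 -m jog '.35 0 0 -.02 0;.35 0 0 -.06 0;.35 0 0 -.11 0;.35 -.04 .02 -.16 0;.35 -.08 .08 -.22 0;.35 -.12 .14 -.27 0;.35 -.12 .2 -.27 0;.35 -.12 .26 -.27 0;.35 -.12 .28 -.27 0;.35 -.12 .28 -.27 0;.35 -.12 .28 -.27 0;.35 -.12 .28 -.27 0'
python3 - <<'E'
from h import *
o=robot.observe();print(o['eef_pos'])
snap('wrist','w15'); z=load('w15');P=cloud(z)
for y in (.271,.201,.131,.061,-.009,-.079,-.149,-.219,-.289): top(z,(.651-.022*y,y),P,r=.022,zmin=.213,zmax=.22)
top(z,(.4563,-.102),P,r=.05); dip(z,(.403,-.0847),r=.06)
E
```

```text
t: 35.8
eef_pos: [0.6274, 0.2005, 0.1661]
tcp_rot: [3.141, 0.0, 0.022]
wrist_force: [0.1, 0.2, -0.4]
grip_width: 0.0284
finger_force: 0.0
t: 37.3
eef_pos: [0.5138, -0.0807, 0.4369]
tcp_rot: [-3.141, -0.0, 0.024]
wrist_force: [-0.4, -0.8, 0.1]
grip_width: 0.0287
finger_force: 0.0
[ 0.51376702 -0.08068808  0.43686047]
few 0
top (0.646578, 0.201) 213 centre mm 644.9 193.9 size 27.1 17.9 ang 86.2 zmax 0.216
top (0.648118, 0.131) 204 centre mm 645.9 130.5 size 14.4 18.0 ang 88.0 zmax 0.216
top (0.6496580000000001, 0.061) 199 centre mm 648.5 59.9 size 15.3 16.3 ang 86.4 zmax 0.216
top (0.651198, -0.009) 217 centre mm 649.3 -9.6 size 15.8 14.2 ang 6.5 zmax 0.216
top (0.652738, -0.079) 205 centre mm 650.6 -79.6 size 17.0 13.3 ang 1.1 zmax 0.216
top (0.654278, -0.149) 209 centre mm 652.9 -149.0 size 18.0 14.1 ang 0.5 zmax 0.216
top (0.655818, -0.219) 193 centre mm 653.4 -225.8 size 24.9 15.7 ang 86.8 zmax 0.217
top (0.657358, -0.289) 210 centre mm 654.9 -288.8 size 17.0 14.2 ang 3.9 zmax 0.217
top (0.4563, -0.102) 241 centre mm 460.8 -103.6 size 14.4 35.6 ang 72.8 zmax 0.165
rim [ 0.4039 -0.0856] 440
  z0.060 32 [ 0.411 -0.139  0.069] r 0.054 az -82.8 rmax 0.059
  z0.075 35 [ 0.412 -0.14   0.082] r 0.055 az -81.2 rmax 0.059
  z0.090 36 [ 0.409 -0.141  0.095] r 0.055 az -84.9 rmax 0.059
  z0.105 12 [ 0.436 -0.09   0.113] r 0.032 az -8.0 rmax 0.033
  z0.120 8 [ 0.435 -0.089  0.125] r 0.031 az -5.3 rmax 0.033
  z0.135 47 [ 0.437 -0.096  0.145] r 0.035 az -16.9 rmax 0.041
  z0.150 130 [ 0.451 -0.1    0.154] r 0.049 az -16.8 rmax 0.059
```

View pics/w15.png

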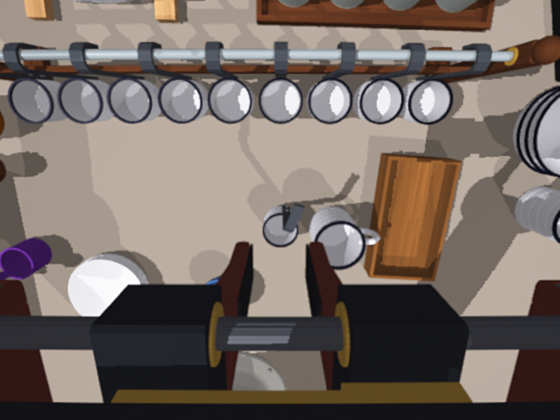

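All nine hooks are on the rail, evenly spaced (columns 14 to 478, row about 55). The open-hook dipper is at (280,225) beside the mug, and the crate is at (415,215).

```bash
python3 - <<'E'
from h import *
z=load('w15');P=cloud(z);Q=P.reshape(-1,3);Q=Q[np.isfinite(Q).all(1)]
q=Q[(Q[:,2]>.038)&(Q[:,2]<.046)&(abs(Q[:,0]-.42)<.16)&(Q[:,1]<-.262)&(Q[:,1]>-.44)]
print(cv2.minAreaRect((q[:,:2]*1000).astype(np.float32)),len(q))
delta((.428,-.0927,.1185),-.302)
E
```

```text
((419.07122802734375, -319.1332702636719), (121.12220001220703, 222.74990844726562), 88.15278625488281) 1088
d [-0.0862  0.01    0.3182] twist 18.7
```

```bash

python3 -m jog '.35 -.04 .01 0.05 10;.35 -.0862 .01 0.1 18.7;.35 -.0862 .01 .15 18.7;.35 -.0862 .01 .2 18.7;.35 -.0862 .01 .25 18.7;.35 -.0862 .01 .29 18.7;.35 -.0862 .01 .318 18.7;.35 -.0862 .01 .318 18.7;.35 -.0862 .01 .318 18.7;.35 -.0862 .01 .318 18.7'
python3 -m jog '1 0 0 0 0;1 0 0 0 0;1 0 0 0 0;1 0 0 0 0;1 0 0 -.01 0;1 0 0 -.02 0;1 0 0 -.05 0;1 0 0 -.11 0;1 0 0 -.14 0;1 0 0 -.14 0;1 0 0 -.14 0' 40
python3 - <<'E'
from h import *
o=robot.observe(); print(o['eef_pos']);snap('wrist','w16'); held(load('w16'),o['eef_pos'])
snap('top','t2'); z=load('t2');P=cloud(z);Q=P.reshape(-1,3);Q=Q[np.isfinite(Q).all(1)]
q=Q[(Q[:,2]>.036)&(Q[:,2]<.05)&(abs(Q[:,0]-.42)<.16)&(Q[:,1]<-.25)&(Q[:,1]>-.44)]
print(cv2.minAreaRect((q[:,:2]*1000).astype(np.float32)),len(q))
delta((.419+.026,-.319,.27),-.02)
E
```

```text
t: 38.6
eef_pos: [0.4287, -0.094, 0.1204]
tcp_rot: [-3.142, -0.003, -0.304]
wrist_force: [0.5, -0.3, -0.2]
grip_width: 0.0288
finger_force: 0.0
t: 39.98
eef_pos: [0.4274, -0.0939, 0.2568]
tcp_rot: [3.142, 0.002, -0.304]
wrist_force: [0.1, -0.3, -2.1]
grip_width: 0.0132
finger_force: 40.0
[ 0.42744024 -0.09386905  0.25676373]
crook n 3826 xmin/max 0.012 0.05 y -0.0005 zmax 0.0445
rim n 1108 x -0.0576 0.0 y -0.0308 0.0306 z [-0.0653 -0.0635]
((418.4254455566406, -316.584716796875), (121.0146484375, 223.93203735351562), 87.99871826171875) 251
d [ 0.0844  0.2095 -0.0142] twist -16.3
```

```bash

python3 -m jog '1 .02 .05 0 -4;1 .04 .1 0 -8;1 .06 .15 0 -12;1 .0844 .2095 0 -16.3;1 .0844 .2095 0 -16.3;1 .0844 .2095 0 -16.3;1 .0844 .2095 .04 -16.3;1 .0844 .2095 .075 -16.3;1 .0844 .2095 .1 -16.3;1 .0844 .2095 .115 -16.3;1 .0844 .2095 .122 -16.3;1 .0844 .2095 .122 -16.3'
python3 -m jog '1 0 0 .003 0;1 0 0 .006 0;1 0 0 .008 0;1 0 0 .008 0;1 0 0 .008 0'
```

```text
t: 41.58
eef_pos: [0.4458, -0.3188, 0.1369]
tcp_rot: [3.141, -0.0, -0.019]
wrist_force: [-0.5, 0.2, -1.8]
grip_width: 0.0136
finger_force: 40.0
t: 42.2
eef_pos: [0.4456, -0.3192, 0.1285]
tcp_rot: [3.142, -0.0, -0.02]
wrist_force: [0.3, 0.5, -1.6]
grip_width: 0.0135
finger_force: 40.0
```

```bash

python3 -m jog '1 0 0 .001 0;1 0 0 .002 0;1 0 0 .003 0;1 0 0 .003 0'
python3 -m jog '.62 0 0 0 0;.5 0 0 0 0;.35 0 0 0 0;.35 0 0 0 0' 10
python3 -m jog '.35 0 0 -.04 0;.35 0 0 -.1 0;.35 0 0 -.16 0;.35 0 -.06 -.22 0;.35 0 -.12 -.25 0;.35 0 -.18 -.25 0;.35 0 -.24 -.25 0;.35 0 -.24 -.25 0;.35 0 -.24 -.25 0'
python3 - <<'E'
from h import *
snap('scene','s2'); snap('wrist','w17'); z=load('s2')
a=cv2.resize(z['p'][90:340,110:400,::-1],(580,500)); cv2.imwrite('pics/s2c.png',a)
z=load('w17');P=cloud(z); top(z,(.48,-.319),P,r=.06); dip(z,(.419,-.319),r=.07)
E
```

```text
t: 42.7
eef_pos: [0.4455, -0.3191, 0.1253]
tcp_rot: [-3.141, 0.0, -0.02]
wrist_force: [0.5, 0.2, -2.6]
grip_width: 0.0135
finger_force: 40.0
t: 43.2
eef_pos: [0.4456, -0.3192, 0.1256]
tcp_rot: [3.141, -0.0, -0.02]
wrist_force: [0.6, -0.5, -0.6]
grip_width: 0.0288
finger_force: 0.0
t: 44.32
eef_pos: [0.4503, -0.078, 0.376]
tcp_rot: [3.141, -0.001, -0.017]
wrist_force: [-0.5, 0.6, -0.1]
grip_width: 0.0288
finger_force: 0.0
top (0.48, -0.319) 562 centre mm 476.5 -320.2 size 15.5 42.7 ang 88.3 zmax 0.171
rim [ 0.4193 -0.3184] 850
  z0.060 24 [ 0.452 -0.314  0.07 ] r 0.033 az 7.9 rmax 0.069
  z0.075 37 [ 0.452 -0.314  0.083] r 0.033 az 7.0 rmax 0.034
  z0.090 36 [ 0.452 -0.315  0.095] r 0.033 az 6.1 rmax 0.034
  z0.105 45 [ 0.452 -0.313  0.111] r 0.033 az 9.1 rmax 0.034
  z0.120 43 [ 0.452 -0.313  0.126] r 0.033 az 9.5 rmax 0.034
  z0.135 75 [ 0.451 -0.315  0.144] r 0.032 az 6.6 rmax 0.038
  z0.150 385 [ 0.47  -0.319  0.159] r 0.050 az -0.5 rmax 0.069
  z0.165 62 [ 0.486 -0.32   0.166] r 0.067 az -1.6 rmax 0.069
```

View pics/s2c.png

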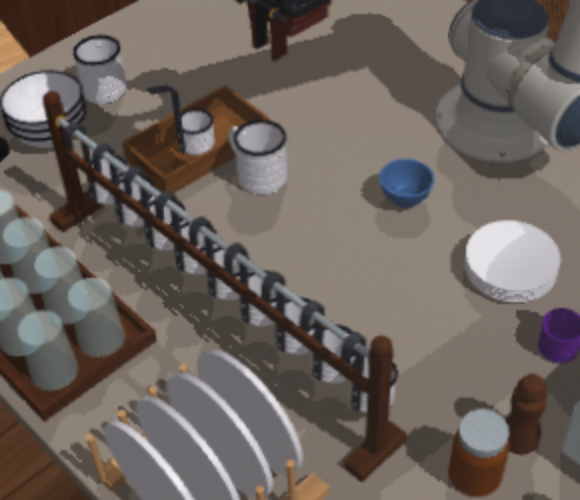

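View pics/w17.png

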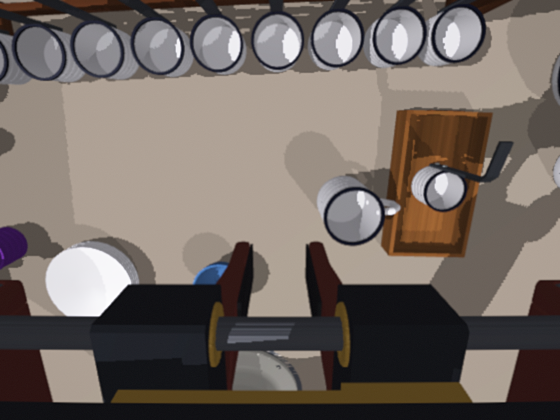

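All nine dippers hang on the rail. The open-hook one stands upright in the crate at (445,188), and the mug, mill and jar are where they were.

```bash
python3 -c "
from cell import robot
print(robot.hand_in())"
```

```text
the job is handed in; nothing more can be done
None
```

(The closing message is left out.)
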